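# Clear the way and open the bathroom cabinet

### The arm

A 6-joint arm with a two-finger parallel gripper is mounted at the origin on the work surface. World frame = base frame: x ahead of the robot, y to its left, z up, the work surface at z = 0. Lengths are in m, angles in rad, forces in N, time in s.
With the tool pointing down it reaches from about 0.425 to 0.95 m from the base axis. Payload 3.5 kg.
Tool frame: the origin (TCP) lies midway between the tips of the shut fingers; the grasp point (between the pads) lies 19 mm behind it; z points along the fingers, y is the line along which they close (so a half turn about z gives the same grasp; the last joint's range is limited). The gripper opens to 85 mm and grips with 20 to 120 N. Pads are 22 mm wide; open, the fingers measure 114 mm over their backs; the gripper's body (76 mm by 85 mm) begins 54 mm behind the grasp point. The pads swing forward as they close: fully open they stand 13 mm farther back than shut.
Start: joints at [1.135, 0.286, 1.577, -0, 1.279, -0.15], TCP at [0.19, 0.648, 0.231] pointing down, gripper open.
Joint ranges: [-2.77, 2.77], [-0.9, 2.22], [0.21, 2.48], [-1.53, 4.67], [0.24, 2.81], [-2.84, 2.84]. Speed limits (rad/s): [2.79, 2.79, 3.14, 3.14, 3.14, 3.14].

### API

Orientations are given as a unit quaternion [x, y, z, w].
In Python, from plant import ctrl gives the robot as it stands.
- The arm moves only by the tool move_arm, never from a script. Its argument "plan" is a list of rows, each an object of numbers: "x", "y", "z": the shift along the tool's x, y, z in m; "yaw": the turn about the tool's z in rad; "fingers": the closure, from 0 (fully open) to 1 (shut). In form: [{"x": .., "y": .., "z": .., "yaw": .., "fingers": ..}, ...]. A call has 1 to 5 rows; each row is the pose to reach, as a shift and turn from the pose commanded when the call began, along the tool's axes at that moment; what a row does not reach only later rows make up. A row lasts 1/10 s, in which the tool goes at most 50 mm and 8.59 degrees, less where a joint would pass 70% of its speed; a pose out of reach is approached as far as the arm can. A call with a gripper value outside its range is refused whole. The fingers move at their own pace and stop on an object; "force" is the grip in N (left out, the last holds). Time passes only in rows, so rows that repeat a pose let the fingers close. It gives the time, the measured TCP pose, the force, the opening and the grip force at its end, in the units of the state.
- ctrl.get_state(): the state, without advancing time (a new reading comes with each control period).
- ctrl.read_camera(name): name is "side" or "top" or "wrist"; returns the picture (480x640x3 uint8, red, green, blue); there is no depth.
- ctrl.camera_model(name): a dict with "intrinsics" (3x3 intrinsics, pixels), "cam_to_world" (4x4, takes a point from camera to world coordinates); the wrist camera has in their place "tool_from_camera" (4x4, takes a point from camera to tool coordinates, whose origin is the TCP and whose axes are the flange's). Camera axes: x right, y up, looking along -z (the intrinsics and any distortion apply to the point x, -y, -z); pixel columns grow to the right and rows downward; lengths in m; the calibration is good to about 2 mm. A picture is of the moment at which its call begins: read the wrist's pose just before it. camera_model takes no time and is no camera call.
- ctrl.sign_off(): hands the job in; it is judged then, once.
The state is a dict: "time": time; "qpos": joint angles; "dq": joint speeds; "joint_efforts": joint torques, N m; "eef_pos": TCP position; "tcp_rot": TCP orientation; "contact_force": force on the tool from outside, world axes, zero at the start; "wrist_torque": the same for the moment, N m; "opening": opening from 0.0 (shut) to 1.0 (fully open); "finger_force": force on a finger pad.
Only numpy, scipy, OpenCV 4.12 (cv2) and the standard library are available. Lean on these libraries where they do the work, as an engineer would, in place of code of your own. Each camera call takes 0.05 s, during which the arm holds its last target. There are 200 camera calls.

### The job

Two soap trays lie in the way of the bathroom cabinet's door. Set them down one by one, without dropping them, on the like tray off to the left so that all three form one square pile and the bottom one stays where it lies; then swing the cabinet door wide open by its handle, about square to the cabinet, and leave it so. Do not disturb any of the other toiletries on the counter and the cabinet.

Things in the scene. Friction and masses are not known exactly. Their poses are not given: they have to be found in the camera images.
- cab: White countertop bathroom cabinet, fixed, 180 deep (x) x 250 wide (y) x 210 high. Origin: centre of its underside; -x is its front. One door, 244 wide, 189 high, 15 thick, covers the front, hinged at its right-hand edge as seen from the robot (local -y), opening towards the robot.
- cab_door0 (a joint): Door angle in rad: 0 shut, grows as it opens, 1.57 square to the front, stop at 1.9. The hinge is loose: the door stays about where it is left.
- cab_door0_handle (a point): Middle of the door's upright steel bar handle: bar 11 thick, its axis 35 in front of the door's face, reaching 55 above and below this point; 30 from the door's free edge. The door's top edge is 65 above this point, the cabinet's top 82 above. Axes turn with the door (-x out of its face when shut: as the cabinet's -x).
- cab_door0_hinge (a point): A point on the door's upright hinge axis, at half the door's height; the handle's bar is 214 along the door from here and 35 off its face.
- tray_a: White ceramic soap tray, rectangular: 100 (x) x 62 (y) x 16 high, shallow recess with a 6 wide flat rim and low ribs, 0.2 kg. Origin: centre of its underside. Lies before the cabinet in the door's way, on the hinge side.
- tray_b: Soap tray identical to tray_a, in the door's way, on the handle side.
- tray_pile: Third identical soap tray, on the counter to the robot's left of the cabinet, clear of the door: the bottom of the pile.
- pump: Bystander: soap pump bottle, 50 across, 150 high, close by the right of tray_pile. Origin: centre of underside, as for all bystanders.
- dish: Bystander: round white soap dish, 80 across, 18 high, to the robot's left, nearer or farther than tray_pile.
- jar: Bystander: cream jar, 48 across, 45 high, between the robot and the trays.
- shampoo: Bystander: tall shampoo bottle, 56 across, 180 high, to the right of the hinge side.
- tumbler: Bystander: tumbler 68 across, 95 high, with two toothbrushes up to 180 high, to the left of tray_pile.
- lotion: Bystander: small bottle, 40 across, 110 high, standing on the cabinet's top.
- brush: Bystander: nail brush, 85 (x) x 36 x 28 high, close by the right of the cabinet.
- can: Bystander: aluminium spray can, 44 across, 150 high, at the back to the left of the cabinet.
Not all that is in view belongs to the job. What is shaped like the tray_a but black or purple is not meant. What is shaped like the tray_b but orange is not meant.

How it is judged:
By the outcome, as a careful person would: the job done as asked, in the order asked, and still so for the second after the job is handed in, with the robot touching nothing.
It also fails if it takes over 72 s, if anything falls off the work surface, if the arm or the gripper's body presses on something with over 40 N, if the wrist force passes 120 N, or if a joint passes its speed limit or range.

## Working session

There is one attempt and no reset: what is moved stays moved. The work goes in short steps, Python scripts to look and compute and a tool call to move; the robot and the scene stay as the last step left them, time stands still between calls to the robot, and variables do not carry over. Pictures are saved under pics/ and viewed, at most 10 in all, crops included, and the job is handed in when it is done.

Besides the shell and the picture viewer there is one more tool, called after ">>>" as name(argument=value, ...) on one line, values as JSON. move_arm: Moves the arm, as the interface text tells. Its arguments: {"type":"object","properties":{"plan":{"type":"array"},"force":{"type":"number"}},"required":["plan"]}

```bash
ls; mkdir -p pics
cat > h.py <<'E'
import numpy as np, cv2
from plant import ctrl
from scipy.spatial.transform import Rotation as R
def cam(name):
    m=ctrl.camera_model(name); K=np.array(m["intrinsics"])
    if "cam_to_world" in m: T=np.array(m["cam_to_world"])
    else:
        s=ctrl.get_state(); W=np.eye(4); W[:3,:3]=R.from_quat(s["tcp_rot"]).as_matrix(); W[:3,3]=s["eef_pos"]
        T=W@np.array(m["tool_from_camera"])
    return K,T,m
def ray(K,T,u,v):
    d=np.linalg.inv(K)@[u,v,1.]; d=T[:3,:3]@[d[0],-d[1],-d[2]]
    return T[:3,3],d
def onz(K,T,u,v,z):
    o,d=ray(K,T,u,v); return o+d*(z-o[2])/d[2]
def proj(K,T,p):
    c=np.linalg.inv(T)@np.append(p,1); q=K@[c[0],-c[1],-c[2]]; return q[:2]/q[2]
def shot(name,f=None):
    K,T,m=cam(name); im=cv2.cvtColor(np.array(ctrl.read_camera(name)),cv2.COLOR_RGB2BGR)
    if f: cv2.imwrite("pics/"+f,im)
    return K,T,im
E
python3 - <<'E'
from h import *
for n in ("top","side"):
    K,T,im=shot(n,n+"0.png"); print(n,K.tolist(),T.round(3).tolist(),[k for k in ctrl.camera_model(n)])
print(ctrl.camera_model("wrist")); print(ctrl.get_state())
E
```

```text
pics
top [[442.32391275696517, 0.0, 320.0024452464618], [0.0, 442.32391275696517, 238.97960566880508], [0.0, 0.0, 1.0]] [[-0.0, 0.984, -0.18, 0.322], [-1.0, 0.004, 0.023, 0.004], [0.023, 0.18, 0.983, 1.289], [0.0, 0.0, 0.0, 1.0]] ['intrinsics', 'cam_to_world']
side [[577.2733092647678, 0.0, 319.1667759144579], [0.0, 577.2733092647678, 241.97186886805187], [0.0, 0.0, 1.0]] [[0.953, 0.174, -0.247, 0.196], [-0.301, 0.487, -0.82, -1.109], [-0.023, 0.856, 0.517, 0.864], [0.0, 0.0, 0.0, 1.0]] ['intrinsics', 'cam_to_world']
{'intrinsics': array([[378.64713823,   0.        , 314.66311739],
       [  0.        , 378.64713823, 238.56189383],
       [  0.        ,   0.        ,   1.        ]]), 'tool_from_camera': array([[-4.26004438e-04,  9.64903464e-01,  2.62604501e-01,
         6.62767255e-02],
       [ 9.99999386e-01,  1.42335045e-04,  1.09923706e-03,
         3.81497126e-04],
       [ 1.02327982e-03,  2.62604807e-01, -9.64902932e-01,
        -1.43536962e-01],
       [ 0.00000000e+00,  0.00000000e+00,  0.00000000e+00,
         1.00000000e+00]])}
{'time': 0.1, 'qpos': array([ 1.13497174e+00,  2.87145775e-01,  1.57801232e+00, -2.05183247e-05,
        1.27860038e+00, -1.50014888e-01]), 'dq': array([-0.00049293, -0.00100467, -0.00176325,  0.00063997, -0.00114407,
        0.00087201]), 'joint_efforts': array([ 8.27353379e-04, -4.07292938e+01, -2.93700743e+01, -1.51544386e-04,
        3.42794061e-03, -2.08642251e-05]), 'eef_pos': array([0.19004123, 0.64708396, 0.23004959]), 'tcp_rot': array([ 1.42415933e-01,  9.89806309e-01, -1.03962082e-03, -3.03286714e-04]), 'contact_force': array([-0.29574696, -0.05090801,  0.53489141]), 'wrist_torque': array([-0.00757462,  0.02790524,  0.00877873]), 'finger_force': 0.0, 'opening': 1.0016855226640795}
```

View pics/top0.png

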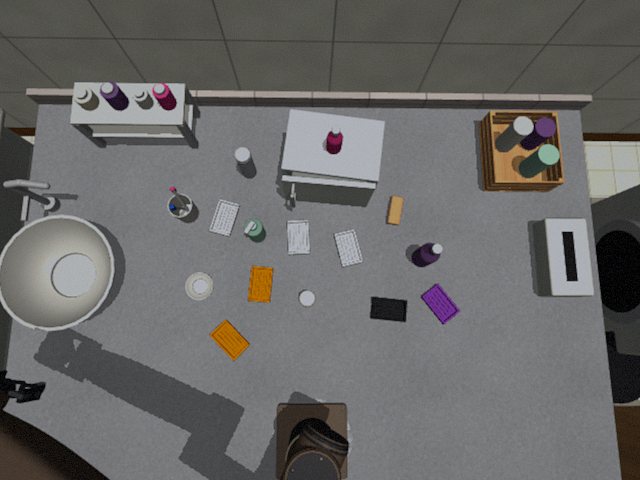

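View pics/side0.png

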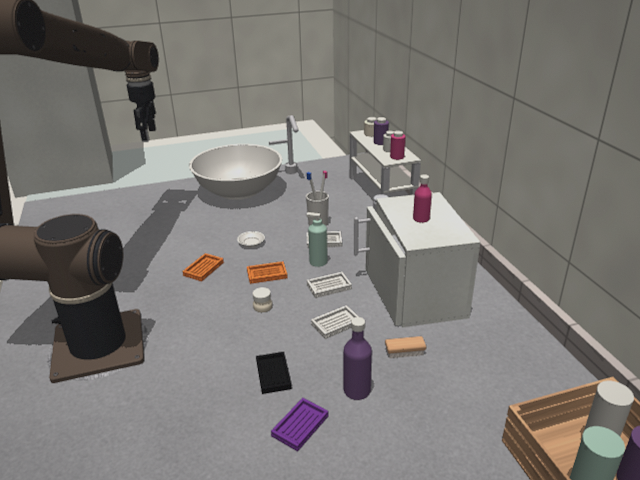

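Candidates in the top view: the white trays are at (348,248) on the hinge side, so tray_a; (298,238) on the handle side, so tray_b; and (224,218) at the left by the pump, so tray_pile. The lookalikes to leave alone are orange (261,284) and (230,340), black (388,309) and purple (440,303). The cabinet's door is shut, with its handle near (293,195).

Run:
```python
from h import *
K,T,im=shot("top")
cv2.imwrite("pics/crop.png",cv2.resize(im[90:290,170:430],None,fx=3,fy=3,interpolation=cv2.INTER_CUBIC))
hsv=cv2.cvtColor(im,cv2.COLOR_BGR2HSV)
g=im.min(2)
print("counter",im[270,320],"tray",im[238,298])
for n,(u,v) in dict(a=(348,248),b=(298,238),pile=(224,218)).items():
    m=np.zeros(g.shape,np.uint8); s=np.s_[v-24:v+25,u-19:u+20]
    m[s]=((g[s]>150)*255).astype(np.uint8)
    m=cv2.morphologyEx(m,cv2.MORPH_CLOSE,np.ones((5,5)))
    c=max(cv2.findContours(m,0,2)[0],key=cv2.contourArea)
    P=np.array([onz(K,T,*p[0],0.013)[:2] for p in c],np.float32)
    r=cv2.minAreaRect(P*1000); bp=cv2.boxPoints(r)
    e=[bp[1]-bp[0],bp[2]-bp[1]]; e=max(e,key=np.linalg.norm)
    print(n,np.round(r[0],1),np.round(r[1],1),"long axis deg",np.degrees(np.arctan2(e[1],e[0])).round(1), "n",len(c))
```

```text
counter [126 120 123] tray [186 178 172]
a [ 533.3 -108.3] [98.2 60.4] long axis deg 14.2 n 51
b [564.9  39.8] [98.6 62.5] long axis deg 3.1 n 28
pile [622.2 258.9] [59.5 97.9] long axis deg -15.6 n 56
```

View pics/crop.png

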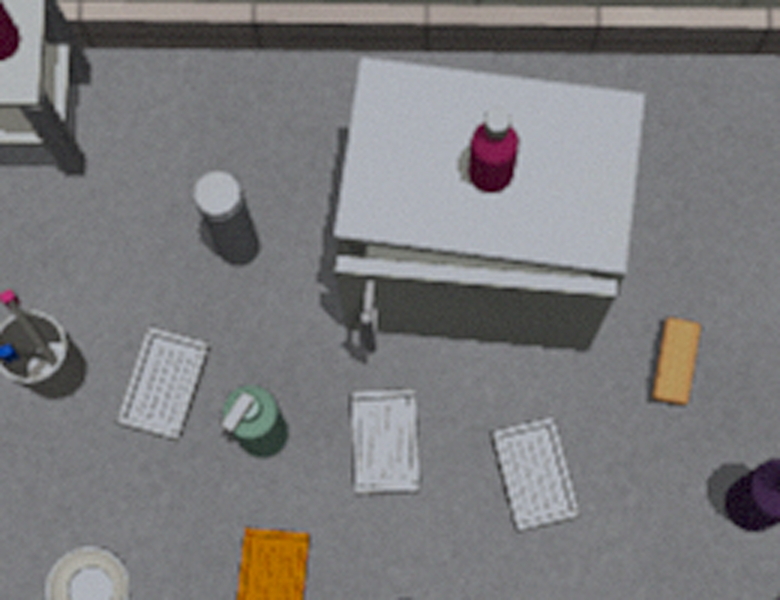

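The crop confirms the three white ribbed trays, and tray_pile's right edge is close to the pump.

Run:
```python
from h import *
K,T,im=shot("top")
C=np.array([onz(K,T,170+u/3,90+v/3,.21)[:2] for u,v in ((360,58),(644,93),(625,272),(337,236))]); print("cab corners BL BR FR FL",C.round(3).tolist())
D=[onz(K,T,170+u/3,90+v/3,.193)[:2].round(3).tolist() for u,v in ((335,272),(616,294))]; print("door top outer edge L R",D)
ctr=C.mean(0); f=C[2]-C[3]; print("ctr",ctr.round(4),"front dir",np.degrees(np.arctan2(*(C[3]-C[2])[[0,1]])).round(2),np.linalg.norm(f), "depth",np.linalg.norm(C[0]-C[3]))
print("handle top",onz(K,T,170+368/3,90+316/3,.183).round(3))
Ks,Ts,ims=shot("side")
# pump mid base in side view
for n,(u,v),r in (("pump",(318,265),.025),("shampoo",(358,397),.028),("jar",(262,310),.024),("tumbler",(317,228),.034)):
    p=onz(Ks,Ts,u,v,0); d=p-Ts[:3,3]; d[2]=0; d/=np.linalg.norm(d); print(n,(p+r*d).round(3))
# pump green mask in top
h=cv2.cvtColor(im,cv2.COLOR_BGR2HSV); m=((h[...,0]>60)&(h[...,0]<90)&(h[...,1]>60)).astype(np.uint8)
m[:, :235]=0;m[:,275:]=0
c=max(cv2.findContours(m,0,2)[0],key=cv2.contourArea); print("pump bbox top",cv2.boundingRect(c),[proj(K,T,[*( .6,.2),0]).round(1)])
s=ctrl.get_state(); Rm=R.from_quat(s["tcp_rot"]).as_matrix(); print(Rm.round(3).tolist())
print("to b in tool",(Rm.T@(np.array([.565,.04,.1])-s["eef_pos"])).round(3))
```

```text
cab corners BL BR FR FL [[0.865, 0.058], [0.835, -0.19], [0.672, -0.169], [0.702, 0.076]]
door top outer edge L R [[0.676, 0.078], [0.658, -0.164]]
ctr [ 0.7688 -0.0565] front dir 7.01 0.24683396426566723 depth 0.16378983000891498
handle top [0.64  0.05  0.183]
pump [0.576 0.171 0.   ]
shampoo [ 0.511 -0.311  0.   ]
jar [0.385 0.027 0.   ]
tumbler [0.637 0.374 0.   ]
pump bbox top (259, 231, 6, 11) [array([244.1, 225.1])]
[[-0.959, 0.282, -0.001], [0.282, 0.959, -0.001], [0.0, -0.001, -1.0]]
to b in tool [-0.531 -0.477  0.131]
```

>>> move_arm(plan=[{"x": -0.177,"y": -0.159,"yaw": -0.34,"fingers": 0},{"x": -0.177,"y": -0.159,"yaw": -0.34,"fingers": 0},{"x": -0.177,"y": -0.159,"yaw": -0.34,"fingers": 0},{"x": -0.177,"y": -0.159,"yaw": -0.34,"fingers": 0},{"x": -0.177,"y": -0.159,"yaw": -0.34,"fingers": 0}])

```text
validation failed for argument at $.pl...
```

>>> move_arm(plan=[{"x": -0.177,"y": -0.159,"z": 0,"yaw": -0.34,"fingers": 0},{"x": -0.177,"y": -0.159,"z": 0,"yaw": -0.34,"fingers": 0},{"x": -0.177,"y": -0.159,"z": 0,"yaw": -0.34,"fingers": 0},{"x": -0.177,"y": -0.159,"z": 0,"yaw": -0.34,"fingers": 0},{"x": -0.177,"y": -0.159,"z": 0,"yaw": -0.34,"fingers": 0}])

```text
time: 0.75
eef_pos: [0.3162, 0.4429, 0.2313]
tcp_rot: [-0.027, 1.0, -0.0, 0.0]
contact_force: [-0.1, 0.2, 0.1]
opening: 1.003
finger_force: 0.0
```

>>> move_arm(plan=[{"x": -0.113,"y": -0.208,"z": 0,"yaw": 0,"fingers": 0},{"x": -0.113,"y": -0.208,"z": 0,"yaw": 0,"fingers": 0},{"x": -0.113,"y": -0.208,"z": 0,"yaw": 0,"fingers": 0},{"x": -0.113,"y": -0.208,"z": 0,"yaw": 0,"fingers": 0},{"x": -0.113,"y": -0.208,"z": 0,"yaw": 0,"fingers": 0}])

```text
time: 1.25
eef_pos: [0.4404, 0.2412, 0.2316]
tcp_rot: [-0.026, 1.0, -0.0, 0.0]
contact_force: [0.2, 0.6, -0.4]
opening: 1.0
finger_force: 0.0
```

>>> move_arm(plan=[{"x": -0.113,"y": -0.208,"z": 0.06,"yaw": 0,"fingers": 0},{"x": -0.113,"y": -0.208,"z": 0.06,"yaw": 0,"fingers": 0},{"x": -0.113,"y": -0.208,"z": 0.06,"yaw": 0,"fingers": 0},{"x": -0.113,"y": -0.208,"z": 0.06,"yaw": 0,"fingers": 0},{"x": -0.113,"y": -0.208,"z": 0.06,"yaw": 0,"fingers": 0}])

```text
time: 1.75
eef_pos: [0.5642, 0.0398, 0.1708]
tcp_rot: [-0.027, 1.0, -0.0, 0.0]
contact_force: [0.0, -0.1, 0.5]
opening: 1.003
finger_force: 0.0
```

Run:
```python
from h import *
shot("wrist")
K,T,im=shot("wrist","w1.png"); print(ctrl.get_state()["eef_pos"])
for p in ([.565,.04,.013],[.533,-.108,.013]): print(proj(K,T,p))
```

```text
[0.56459273 0.0378293  0.16956839]
[321.68644487 219.19628386]
[135.17478034 169.94018709]
```

View pics/w1.png

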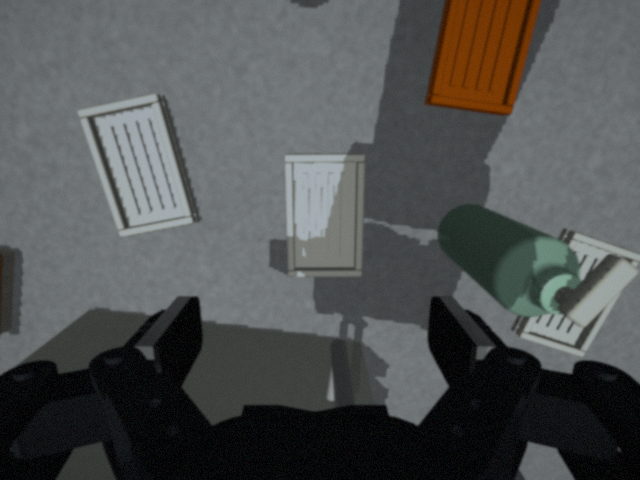

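The wrist view shows tray_b at about (325,216), with corners (286,155) (364,155) (360,276) (289,276). tray_a is at (137,165). The pile tray at (580,290) is partly hidden by the pump, whose base is near (468,232).

Run:
```python
from h import *
K,T,m=cam("wrist")
def q(ps,z=.016):
    P=np.array([onz(K,T,*p,z)[:2] for p in ps]); r=P.mean(0)
    d=(P[0]+P[1]-P[2]-P[3])/2; print((r*1000).round(1),"len",np.linalg.norm(d).round(4),"wid",np.linalg.norm(P[1]+P[2]-P[0]-P[3]).round(4)/2,"deg",np.degrees(np.arctan2(-d[1],-d[0])).round(2))
q([(285,155),(364.5,155),(361,276),(288,276)])
q([(79,112),(159,95),(193,222),(121,235)])
print("pump base",onz(K,T,468,232,0).round(3))
s=ctrl.get_state(); print(s["eef_pos"],R.from_quat(s["tcp_rot"]).as_matrix().round(3).tolist())
```

```text
[561.5  45.5] len 0.0988 wid 0.061 deg 3.04
[ 529.5 -100.6] len 0.0971 wid 0.0613 deg 13.4
pump base [0.571 0.169 0.   ]
[0.56459273 0.0378293  0.16956839] [[-0.999, -0.049, -0.002], [-0.049, 0.999, -0.001], [0.002, -0.001, -1.0]]
```

>>> move_arm(plan=[{"x": 0,"y": 0.004,"z": 0.05,"yaw": 0,"fingers": 0},{"x": 0,"y": 0.004,"z": 0.1,"yaw": 0,"fingers": 0},{"x": 0,"y": 0.004,"z": 0.14,"yaw": 0,"fingers": 0},{"x": 0,"y": 0.004,"z": 0.16,"yaw": 0,"fingers": 0},{"x": 0,"y": 0.004,"z": 0.168,"yaw": 0,"fingers": 0}])

```text
time: 2.35
eef_pos: [0.5607, 0.047, 0.0005]
tcp_rot: [-0.027, 1.0, 0.0, -0.003]
contact_force: [-0.2, 0.3, -0.0]
opening: 1.004
finger_force: 0.0
```

>>> move_arm(plan=[{"x": 0,"y": 0,"z": 0,"yaw": 0,"fingers": 0.5},{"x": 0,"y": 0,"z": 0,"yaw": 0,"fingers": 0.5},{"x": 0,"y": 0,"z": 0,"yaw": 0,"fingers": 0.5},{"x": 0,"y": 0,"z": 0,"yaw": 0,"fingers": 0.5},{"x": 0,"y": 0,"z": 0,"yaw": 0,"fingers": 0.5}], force=35)

```text
time: 2.85
eef_pos: [0.5648, 0.0461, 0.0053]
tcp_rot: [-0.027, 1.0, -0.0, 0.002]
contact_force: [-0.1, 0.9, 6.5]
opening: 0.714
finger_force: 39.3
```

>>> move_arm(plan=[{"x": 0,"y": 0,"z": 0,"yaw": 0,"fingers": 0.1},{"x": 0,"y": 0,"z": -0.004,"yaw": 0,"fingers": 0.1},{"x": 0,"y": 0,"z": -0.004,"yaw": 0,"fingers": 0.5},{"x": 0,"y": 0,"z": -0.004,"yaw": 0,"fingers": 0.5},{"x": 0,"y": 0,"z": -0.004,"yaw": 0,"fingers": 0.5}])

```text
time: 3.35
eef_pos: [0.5634, 0.046, 0.008]
tcp_rot: [-0.027, 1.0, -0.0, -0.0]
contact_force: [-2.1, 0.1, 4.4]
opening: 0.707
finger_force: 37.2
```

>>> move_arm(plan=[{"x": 0,"y": 0,"z": 0,"yaw": 0,"fingers": 0.5},{"x": 0,"y": 0,"z": -0.01,"yaw": 0,"fingers": 0.5},{"x": 0,"y": 0,"z": -0.03,"yaw": 0,"fingers": 0.5},{"x": 0,"y": 0,"z": -0.07,"yaw": 0,"fingers": 0.5},{"x": 0,"y": 0,"z": -0.07,"yaw": 0,"fingers": 0.5}])

```text
time: 3.85
eef_pos: [0.5671, 0.0457, 0.0829]
tcp_rot: [-0.027, 1.0, -0.001, 0.005]
contact_force: [1.1, 1.4, -0.5]
opening: 0.702
finger_force: 38.9
```

Run:
```python
from h import *
s=[ctrl.get_state()]
for i in range(4): shot("wrist"); s.append(ctrl.get_state())
K,T,im=shot("wrist","w2.png")
print(np.mean([a["eef_pos"] for a in s],0).round(4),[a["eef_pos"].round(4).tolist() for a in s],s[-1]["tcp_rot"],s[-1]["contact_force"],s[-1]["opening"])
```

```text
[0.5641 0.0459 0.0788] [[0.5671, 0.0457, 0.0829], [0.5655, 0.0458, 0.0804], [0.5637, 0.046, 0.0782], [0.5625, 0.0461, 0.0767], [0.5618, 0.0461, 0.0758]] [-2.70906941e-02  9.99631787e-01  1.82915466e-04 -1.53362970e-03] [ 0.32125575 -0.99537962 -2.07253472] 0.7028045296273795
```

View pics/w2.png

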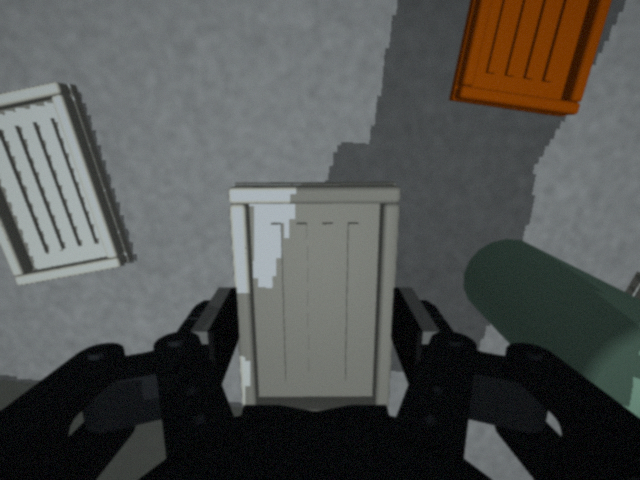

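>>> move_arm(plan=[{"x": 0,"y": 0,"z": -0.03,"yaw": 0.06,"fingers": 0.5},{"x": 0,"y": 0,"z": -0.07,"yaw": 0.14,"fingers": 0.5},{"x": 0,"y": 0,"z": -0.12,"yaw": 0.22,"fingers": 0.5},{"x": 0,"y": 0,"z": -0.16,"yaw": 0.29,"fingers": 0.5},{"x": 0,"y": 0,"z": -0.175,"yaw": 0.326,"fingers": 0.5}])

```text
time: 4.6
eef_pos: [0.5648, 0.0459, 0.2564]
tcp_rot: [0.136, 0.991, 0.0, 0.003]
contact_force: [0.6, 0.9, -1.4]
opening: 0.702
finger_force: 39.2
```

>>> move_arm(plan=[{"x": -0.01,"y": 0.03,"z": 0,"yaw": 0,"fingers": 0.5},{"x": -0.025,"y": 0.08,"z": 0,"yaw": 0,"fingers": 0.5},{"x": -0.04,"y": 0.128,"z": 0,"yaw": 0,"fingers": 0.5},{"x": -0.055,"y": 0.175,"z": 0,"yaw": 0,"fingers": 0.5},{"x": -0.07,"y": 0.22,"z": 0,"yaw": 0,"fingers": 0.5}])

```text
time: 5.1
eef_pos: [0.6898, 0.2407, 0.2495]
tcp_rot: [0.135, 0.991, -0.001, -0.002]
contact_force: [0.0, -0.0, -1.5]
opening: 0.701
finger_force: 39.2
```

Run:
```python
from h import *
K,T,im=shot("wrist"); 
for i in range(6): shot("wrist")
s=ctrl.get_state();K,T,im=shot("wrist","w3.png")
print(s["eef_pos"],s["tcp_rot"],s["opening"]); print("pile pred",proj(K,T,[.6185,.2655,.016]))
Tt=np.array(ctrl.camera_model("wrist")["tool_from_camera"])
for p in [(230,188),(400,186)]: print("held corner in tool",onz(K,Tt,*p,-.010).round(4))
```

```text
[0.68917605 0.23811472 0.25155917] [ 1.35962544e-01  9.90713631e-01 -4.00675665e-04 -7.26666501e-04] 0.7054155001815174
pile pred [322.54642849 125.95490076]
held corner in tool [ 0.0484 -0.0296 -0.01  ]
held corner in tool [ 0.0491  0.0303 -0.01  ]
```

View pics/w3.png

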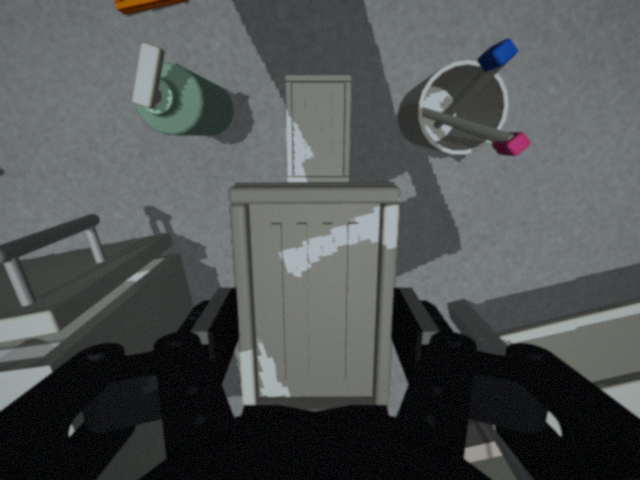

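Tray_b is held square. The pile tray is fully visible with corners at about (286,76), (351,76), (349,181) and (288,181), between the pump (185,100) and the tumbler (460,110).

Run:
```python
from h import *
s=ctrl.get_state();K,T,im=shot("wrist")
g=cv2.GaussianBlur(im,(3,3),0).astype(int).min(2)
# edge columns of tray per row, rows 82..170
gx=cv2.Sobel(g.astype(np.float32),cv2.CV_32F,1,0); L=[];Rr=[];U=[]
for v in range(82,170,4):
    L.append((280+gx[v,280:292].argmax(),v)); Rr.append((344+gx[v,344:358].argmin(),v))
gy=cv2.Sobel(g.astype(np.float32),cv2.CV_32F,0,1)
for u in range(292,346,5): U.append((u,69+gy[69:82,u].argmax()))
fit=lambda P:cv2.fitLine(np.array([onz(K,T,*p,.016)[:2] for p in P],np.float32)*1000,cv2.DIST_HUBER,0,.1,.1).ravel()
print([x[0] for x in L],[x[0] for x in Rr],[x[1] for x in U])
l,r,u=fit(L),fit(Rr),fit(U)
ang=lambda f:np.degrees(np.arctan(f[1]/f[0])); print("angles",ang(l),ang(r),ang(u))
a=np.radians((ang(l)+ang(r))/2); d=np.array([np.cos(a),np.sin(a)]); n=np.array([-d[1],d[0]])
w=[f[2:]@n for f in (l,r)]; e=u[2:]@d
c=d*(e+50)+n*np.mean(w); print("width",np.diff(w),"centre",c)
Rm=R.from_quat(s["tcp_rot"]).as_matrix(); print("tool x ang",np.degrees(np.arctan2(-Rm[1,0],-Rm[0,0])))
tray=s["eef_pos"]+Rm@[-.0013,0,0]; print(s["eef_pos"],"shift tool",(Rm.T@(np.array([*c/1000,tray[2]])-tray)).round(4))
```

```text
[np.int64(285), np.int64(285), np.int64(285), np.int64(285), np.int64(286), np.int64(286), np.int64(287), np.int64(285), np.int64(285), np.int64(286), np.int64(286), np.int64(286), np.int64(286), np.int64(286), np.int64(286), np.int64(286), np.int64(286), np.int64(287), np.int64(286), np.int64(287), np.int64(287), np.int64(287)] [np.int64(351), np.int64(351), np.int64(351), np.int64(351), np.int64(350), np.int64(350), np.int64(350), np.int64(350), np.int64(350), np.int64(350), np.int64(350), np.int64(350), np.int64(350), np.int64(350), np.int64(350), np.int64(349), np.int64(349), np.int64(349), np.int64(349), np.int64(349), np.int64(349), np.int64(349)] [np.int64(74), np.int64(74), np.int64(74), np.int64(74), np.int64(74), np.int64(74), np.int64(74), np.int64(74), np.int64(74), np.int64(74), np.int64(74)]
angles -15.424288 -15.854748 74.31757
width [61.396027] centre [621.24963 260.15045]
tool x ang -15.646010963913694
[0.68933313 0.23794757 0.25228136] shift tool [0.0728 0.003  0.    ]
```

>>> move_arm(plan=[{"x": 0.03,"y": 0.001,"z": 0,"yaw": 0,"fingers": 0.5},{"x": 0.06,"y": 0.002,"z": 0,"yaw": 0,"fingers": 0.5},{"x": 0.073,"y": 0.003,"z": 0,"yaw": 0,"fingers": 0.5},{"x": 0.073,"y": 0.003,"z": 0.02,"yaw": 0,"fingers": 0.5},{"x": 0.073,"y": 0.003,"z": 0.05,"yaw": 0,"fingers": 0.5}])

```text
time: 6.05
eef_pos: [0.6219, 0.2617, 0.2062]
tcp_rot: [0.136, 0.991, 0.001, 0.004]
contact_force: [0.7, -0.1, -2.1]
opening: 0.704
finger_force: 39.3
```

>>> move_arm(plan=[{"x": 0,"y": 0,"z": 0.04,"yaw": 0,"fingers": 0.5},{"x": 0,"y": 0,"z": 0.08,"yaw": 0,"fingers": 0.5},{"x": 0,"y": 0,"z": 0.115,"yaw": 0,"fingers": 0.5},{"x": 0,"y": 0,"z": 0.145,"yaw": 0,"fingers": 0.5},{"x": 0,"y": 0,"z": 0.16,"yaw": 0,"fingers": 0.5}])

```text
time: 6.55
eef_pos: [0.6186, 0.2604, 0.0392]
tcp_rot: [0.136, 0.991, -0.001, -0.002]
contact_force: [-0.7, -0.2, -3.0]
opening: 0.703
finger_force: 39.3
```

>>> move_arm(plan=[{"x": 0,"y": 0,"z": 0.005,"yaw": 0,"fingers": 0.5},{"x": 0,"y": 0,"z": 0.01,"yaw": 0,"fingers": 0.5},{"x": 0,"y": 0,"z": 0.013,"yaw": 0,"fingers": 0.5},{"x": 0,"y": 0,"z": 0.013,"yaw": 0,"fingers": 0.5},{"x": 0,"y": 0,"z": 0.013,"yaw": 0,"fingers": 0.5}])

```text
time: 7.05
eef_pos: [0.621, 0.2619, 0.0307]
tcp_rot: [0.135, 0.991, 0.0, 0.001]
contact_force: [0.5, -0.4, -1.3]
opening: 0.703
finger_force: 39.3
```

Run:
```python
from h import *
for i in range(4): shot("wrist")
s=ctrl.get_state();print(s["eef_pos"],s["contact_force"],s["opening"])
```

```text
[0.62056153 0.26174612 0.0299671 ] [ 0.16859645 -0.04714814 -2.03891934] 0.7041761941321837
```

>>> move_arm(plan=[{"x": 0,"y": -0.001,"z": 0.002,"yaw": 0,"fingers": 0.5},{"x": 0,"y": -0.001,"z": 0.004,"yaw": 0,"fingers": 0.5},{"x": 0,"y": -0.001,"z": 0.006,"yaw": 0,"fingers": 0.5},{"x": 0,"y": -0.001,"z": 0.007,"yaw": 0,"fingers": 0.5},{"x": 0,"y": -0.001,"z": 0.007,"yaw": 0,"fingers": 0.5}])

```text
time: 7.75
eef_pos: [0.6199, 0.2606, 0.0241]
tcp_rot: [0.135, 0.991, -0.0, -0.001]
contact_force: [-3.5, -1.6, 7.1]
opening: 0.703
finger_force: 40.4
```

>>> move_arm(plan=[{"x": 0,"y": 0,"z": 0.0005,"yaw": 0,"fingers": 0.5},{"x": 0,"y": 0,"z": 0.001,"yaw": 0,"fingers": 0.5},{"x": 0,"y": 0,"z": 0.001,"yaw": 0,"fingers": 0.5}])

```text
time: 8.05
eef_pos: [0.6199, 0.2606, 0.024]
tcp_rot: [0.135, 0.991, -0.0, -0.001]
contact_force: [-6.1, -2.2, 11.4]
opening: 0.704
finger_force: 40.8
```

>>> move_arm(plan=[{"x": 0,"y": 0,"z": -0.001,"yaw": 0,"fingers": 0.25},{"x": 0,"y": 0,"z": -0.001,"yaw": 0,"fingers": 0.1},{"x": 0,"y": 0,"z": -0.001,"yaw": 0,"fingers": 0.1},{"x": 0,"y": 0,"z": -0.001,"yaw": 0,"fingers": 0.1},{"x": 0,"y": 0,"z": -0.02,"yaw": 0,"fingers": 0.1}])

```text
time: 8.55
eef_pos: [0.6174, 0.2599, 0.0382]
tcp_rot: [0.136, 0.991, -0.001, -0.003]
contact_force: [-0.6, -0.9, -0.8]
opening: 0.906
finger_force: 0.0
```

>>> move_arm(plan=[{"x": 0,"y": 0,"z": -0.04,"yaw": 0,"fingers": 0},{"x": 0,"y": 0,"z": -0.09,"yaw": 0,"fingers": 0},{"x": 0,"y": 0,"z": -0.14,"yaw": 0,"fingers": 0},{"x": 0,"y": 0,"z": -0.18,"yaw": 0,"fingers": 0},{"x": -0.015,"y": 0,"z": -0.19,"yaw": 0,"fingers": 0}])

```text
time: 9.05
eef_pos: [0.6364, 0.2581, 0.2414]
tcp_rot: [0.135, 0.991, 0.003, 0.006]
contact_force: [-0.1, -0.2, 0.1]
opening: 1.001
finger_force: 0.0
```

Run:
```python
from h import *
for i in range(4): shot("wrist")
s=ctrl.get_state();K,T,im=shot("wrist")
cv2.imwrite("pics/w4.png",im)
print(s["eef_pos"],s["tcp_rot"])
print(proj(K,T,[.6212,.2602,.032]))
```

```text
[0.6338903  0.25651138 0.23123435] [ 1.35659582e-01  9.90755429e-01 -5.53912457e-05 -3.93437297e-04]
[314.8565454  196.08727562]
```

View pics/w4.png

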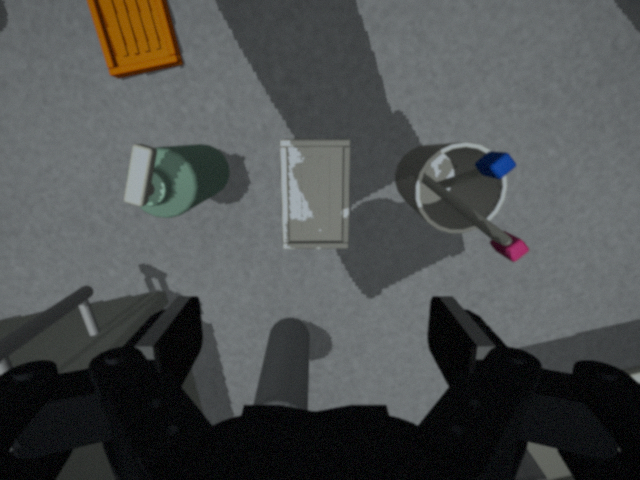

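>>> move_arm(plan=[{"x": 0.001,"y": -0.04,"z": 0,"yaw": 0,"fingers": 0},{"x": 0.002,"y": -0.088,"z": 0,"yaw": 0,"fingers": 0},{"x": 0.003,"y": -0.136,"z": 0,"yaw": 0,"fingers": 0},{"x": 0.003,"y": -0.184,"z": 0,"yaw": 0,"fingers": 0},{"x": 0.003,"y": -0.232,"z": 0,"yaw": 0,"fingers": 0}])

```text
time: 9.8
eef_pos: [0.5668, 0.0329, 0.2288]
tcp_rot: [0.135, 0.991, -0.0, -0.002]
contact_force: [0.1, -0.1, -0.1]
opening: 1.003
finger_force: 0.0
```

>>> move_arm(plan=[{"x": 0.001,"y": -0.046,"z": 0,"yaw": -0.12,"fingers": 0},{"x": 0.002,"y": -0.09,"z": 0,"yaw": -0.25,"fingers": 0},{"x": 0.002,"y": -0.128,"z": 0,"yaw": -0.38,"fingers": 0},{"x": 0.002,"y": -0.141,"z": 0.03,"yaw": -0.5,"fingers": 0},{"x": 0.002,"y": -0.141,"z": 0.06,"yaw": -0.513,"fingers": 0}])

```text
time: 10.3
eef_pos: [0.5282, -0.103, 0.1698]
tcp_rot: [-0.12, 0.993, 0.0, -0.0]
contact_force: [0.1, 1.0, -0.2]
opening: 1.004
finger_force: 0.0
```

```bash
cat >> h.py <<'E'
def tray(K,T,im,c,z,ang,box=None):
    """edges of tray near world centre c by gradient along scan lines in the tray frame"""
    g=cv2.GaussianBlur(im,(3,3),0).min(2).astype(np.float32)
    a=np.radians(ang); d=np.array([np.cos(a),np.sin(a)]); n=np.array([-d[1],d[0]]); out={}
    t=np.arange(-12,12.01,.5)/1000
    for k,(e,f,h,w) in dict(L=(n,d,.031,.042),R=(-n,d,.031,.042),N=(-d,n,.05,.024),F=(d,n,.05,.024)).items():
        o=[];
        for s in np.linspace(-w,w,15):
            P=np.array([proj(K,T,[*(c+f*s+e*(h+q)),z]) for q in t],np.float32)
            v=cv2.remap(g,P[:,:1].copy(),P[:,1:].copy(),cv2.INTER_LINEAR).ravel(); gr=np.diff(v)
            o.append((s,h+t[gr.argmin()]))
        o=np.array(o); out[k]=(np.median(o[:,1])*1000,np.percentile(o[:,1],[20,80])*1000)
    return out,d,n
E
python3 - <<'E'
from h import *
for i in range(5): shot("wrist")
s=ctrl.get_state();K,T,im=shot("wrist","w5.png"); c=np.array([.5295,-.1006])
o,d,n=tray(K,T,im,c,.016,13.7); print(o)
c2=c+n*(o["L"][0]-o["R"][0])/2000+d*(o["F"][0]-o["N"][0])/2000; print(c2)
Rm=R.from_quat(s["tcp_rot"]).as_matrix(); print(s["eef_pos"],"toolx",np.degrees(np.arctan2(-Rm[1,0],-Rm[0,0])))
print("shift",(Rm.T@(np.array([*c2,.006])-s["eef_pos"])).round(4))
E
```

```text
{'L': (np.float64(25.0), array([24.5, 25. ])), 'R': (np.float64(36.0), array([28.9, 36. ])), 'N': (np.float64(47.5), array([47.5, 47.5])), 'F': (np.float64(42.5), array([42.5, 42.5]))}
[ 0.52837374 -0.10653562]
[ 0.52943728 -0.10083709  0.17146955] toolx 13.837135213408803
shift [ 0.0023 -0.0054  0.1655]
```

View pics/w5.png

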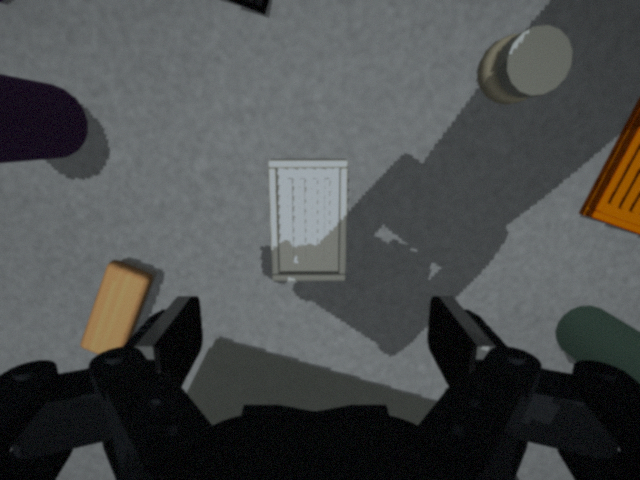

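The wrist view shows tray_a at (308,219), with corners (269,160) (348,160) (345,279) (273,279). It sits about 5 mm in -y and 2.5 mm in -x of the tool.

>>> move_arm(plan=[{"x": -0.0025,"y": -0.005,"z": 0.05,"yaw": 0,"fingers": 0},{"x": -0.0025,"y": -0.005,"z": 0.1,"yaw": 0,"fingers": 0},{"x": -0.0025,"y": -0.005,"z": 0.14,"yaw": 0,"fingers": 0},{"x": -0.0025,"y": -0.005,"z": 0.16,"yaw": 0,"fingers": 0},{"x": -0.0025,"y": -0.005,"z": 0.164,"yaw": 0,"fingers": 0}])

```text
time: 11.1
eef_pos: [0.5321, -0.1046, 0.0056]
tcp_rot: [-0.121, 0.993, 0.001, -0.002]
contact_force: [-0.5, -0.2, -0.3]
opening: 1.002
finger_force: 0.0
```

>>> move_arm(plan=[{"x": 0,"y": 0,"z": 0,"yaw": 0,"fingers": 0},{"x": 0,"y": 0,"z": 0,"yaw": 0,"fingers": 0.5},{"x": 0,"y": 0,"z": 0,"yaw": 0,"fingers": 0.5},{"x": 0,"y": 0,"z": 0,"yaw": 0,"fingers": 0.5},{"x": 0,"y": 0,"z": 0,"yaw": 0,"fingers": 0.5}])

```text
time: 11.6
eef_pos: [0.5364, -0.1074, 0.0111]
tcp_rot: [-0.12, 0.993, -0.003, 0.004]
contact_force: [1.3, -1.4, 1.0]
opening: 0.502
finger_force: 1.0
```

Run:
```python
from h import *
for i in range(3): shot("wrist")
s=ctrl.get_state();print(s["eef_pos"],s["contact_force"],s["opening"],s["tcp_rot"])
```

```text
[ 0.53408895 -0.10617693  0.00856722] [ 1.79872791 -2.04566173  0.98957729] 0.5018276947975123 [-1.20329329e-01  9.92732847e-01 -8.57909552e-04  1.26889460e-03]
```

The fingers slid over tray_a's rim because I was too high. I'll lift, open and go about 7 mm lower.

>>> move_arm(plan=[{"x": 0,"y": 0,"z": -0.02,"yaw": 0,"fingers": 0.5},{"x": 0,"y": 0,"z": -0.06,"yaw": 0,"fingers": 0},{"x": 0,"y": 0,"z": -0.11,"yaw": 0,"fingers": 0},{"x": 0,"y": 0,"z": -0.164,"yaw": 0,"fingers": 0},{"x": 0,"y": 0,"z": -0.164,"yaw": 0,"fingers": 0}])

```text
time: 12.25
eef_pos: [0.5367, -0.1065, 0.179]
tcp_rot: [-0.12, 0.993, -0.003, 0.006]
contact_force: [0.7, -0.4, 0.4]
opening: 0.998
finger_force: 0.0
```

Run:
```python
from h import *
for i in range(6): shot("wrist")
s=ctrl.get_state();K,T,im=shot("wrist"); 
cv2.imwrite("pics/w6.png",cv2.resize(im[130:300,230:400],None,fx=3,fy=3,interpolation=cv2.INTER_CUBIC))
print(s["eef_pos"],s["tcp_rot"])
```

```text
[ 0.53137949 -0.10481228  0.16838238] [-0.12030253  0.99273328  0.00143594 -0.00242449]
```

View pics/w6.png

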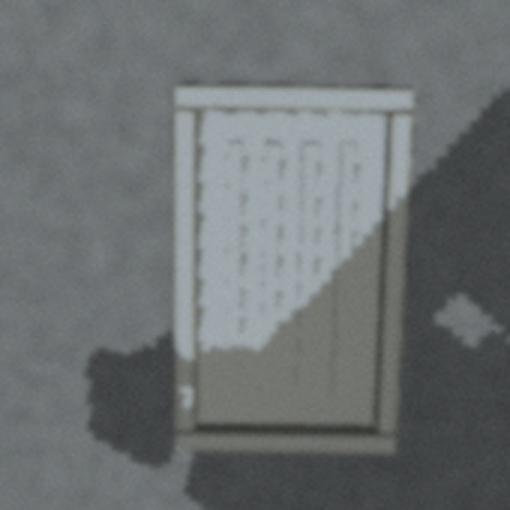

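The crop shows tray_a pushed a few mm towards tool +y and turned slightly. Its corners in the full image are (288.3,159.3), (367.7,159.3), (362,280.7) and (289,280).

Run:
```python
from h import *
S=[];
for i in range(3):
    shot("wrist"); S.append(ctrl.get_state())
s=S[-1]; print([a["eef_pos"].round(4).tolist() for a in S])
K=np.array(ctrl.camera_model("wrist")["intrinsics"]); Tt=np.array(ctrl.camera_model("wrist")["tool_from_camera"])
zt=s["eef_pos"][2]-.016
P=np.array([onz(K,Tt,*p,zt)[:2] for p in ((288.3,159.3),(367.7,159.3),(362,280.7),(289,280))])*1000
d=P[0]+P[1]-P[2]-P[3]; e=P[1]+P[2]-P[0]-P[3]
print(P.mean(0),np.linalg.norm(d)/2,np.linalg.norm(e)/2,"tool yaw of long axis",np.arctan2(d[1],d[0]),"of short",-np.arctan2(e[0],e[1]))
```

```text
[[0.5319, -0.1051, 0.169], [0.5322, -0.1052, 0.1694], [0.5324, -0.1053, 0.1698]]
[-1.21000208  9.67260751] 99.57372456213916 61.189001056641615 tool yaw of long axis 0.012179286488851004 of short 0.005364221697177167
```

>>> move_arm(plan=[{"x": -0.001,"y": 0.0095,"z": 0.05,"yaw": 0.01,"fingers": 0},{"x": -0.001,"y": 0.0095,"z": 0.1,"yaw": 0.01,"fingers": 0},{"x": -0.001,"y": 0.0095,"z": 0.14,"yaw": 0.01,"fingers": 0},{"x": -0.001,"y": 0.0095,"z": 0.16,"yaw": 0.01,"fingers": 0},{"x": -0.001,"y": 0.0095,"z": 0.171,"yaw": 0.01,"fingers": 0}])

```text
time: 13.25
eef_pos: [0.5297, -0.0954, -0.0028]
tcp_rot: [-0.115, 0.993, 0.001, -0.002]
contact_force: [-0.0, -0.6, 0.4]
opening: 1.0
finger_force: 0.0
```

>>> move_arm(plan=[{"x": 0,"y": 0,"z": 0,"yaw": 0,"fingers": 0},{"x": 0,"y": 0,"z": 0,"yaw": 0,"fingers": 0},{"x": 0,"y": 0,"z": 0,"yaw": 0,"fingers": 0},{"x": 0,"y": 0,"z": 0,"yaw": 0,"fingers": 0}])

```text
time: 13.65
eef_pos: [0.533, -0.0966, 0.002]
tcp_rot: [-0.115, 0.993, -0.001, 0.001]
contact_force: [-0.4, -0.4, -0.7]
opening: 1.0
finger_force: 0.0
```

>>> move_arm(plan=[{"x": 0,"y": 0,"z": 0.001,"yaw": 0,"fingers": 0.45},{"x": 0,"y": 0,"z": 0.001,"yaw": 0,"fingers": 0.45},{"x": 0,"y": 0,"z": 0.001,"yaw": 0,"fingers": 0.45},{"x": 0,"y": 0,"z": 0.001,"yaw": 0,"fingers": 0.45},{"x": 0,"y": 0,"z": 0.001,"yaw": 0,"fingers": 0.45}])

```text
time: 14.15
eef_pos: [0.5322, -0.0962, 0.0001]
tcp_rot: [-0.115, 0.993, -0.0, 0.0]
contact_force: [-1.1, 1.4, 5.6]
opening: 0.71
finger_force: 39.7
```

Run:
```python
from h import *
for i in range(6): shot("wrist")
s=ctrl.get_state();print(s["eef_pos"],s["contact_force"],s["opening"],s["finger_force"],s["tcp_rot"])
```

```text
[ 5.32243841e-01 -9.61757672e-02  1.60915695e-04] [-0.62464814 -0.14079052  5.67055024] 0.7150825914960749 39.729816019535065 [-1.15288986e-01  9.93331944e-01 -7.13649397e-05  3.06901586e-04]
```

>>> move_arm(plan=[{"x": 0,"y": 0,"z": 0,"yaw": 0,"fingers": 0.2},{"x": 0,"y": 0,"z": -0.003,"yaw": 0,"fingers": 0.2},{"x": 0,"y": 0,"z": -0.003,"yaw": 0,"fingers": 0.2},{"x": 0,"y": 0,"z": -0.003,"yaw": 0,"fingers": 0.45},{"x": 0,"y": 0,"z": -0.003,"yaw": 0,"fingers": 0.45}])

```text
time: 14.95
eef_pos: [0.5321, -0.0963, 0.0026]
tcp_rot: [-0.115, 0.993, -0.0, 0.0]
contact_force: [-1.7, -0.6, 1.8]
opening: 0.709
finger_force: 39.1
```

>>> move_arm(plan=[{"x": 0,"y": 0,"z": -0.003,"yaw": 0,"fingers": 0.45},{"x": 0,"y": 0,"z": -0.003,"yaw": 0,"fingers": 0.45},{"x": 0,"y": 0,"z": -0.003,"yaw": 0,"fingers": 0.45}])

```text
time: 15.25
eef_pos: [0.5313, -0.0959, 0.0049]
tcp_rot: [-0.115, 0.993, 0.0, -0.0]
contact_force: [0.1, 0.0, -2.1]
opening: 0.713
finger_force: 38.7
```

Run:
```python
from h import *
for i in range(4): shot("wrist")
s=ctrl.get_state();print(s["eef_pos"],s["contact_force"],s["opening"],s["finger_force"],s["tcp_rot"])
```

```text
[ 0.53150458 -0.09601599  0.00504345] [ 1.13844018  0.42996227 -1.3512814 ] 0.712650696267167 38.65092873573303 [-1.15341441e-01  9.93325861e-01  1.37650729e-04 -2.59249510e-04]
```

>>> move_arm(plan=[{"x": 0,"y": 0,"z": -0.03,"yaw": 0,"fingers": 0.45},{"x": 0,"y": 0,"z": -0.075,"yaw": 0,"fingers": 0.45},{"x": 0,"y": 0,"z": -0.123,"yaw": 0,"fingers": 0.45},{"x": 0,"y": 0,"z": -0.171,"yaw": 0,"fingers": 0.45},{"x": 0,"y": 0,"z": -0.219,"yaw": 0,"fingers": 0.45}])

```text
time: 15.95
eef_pos: [0.5313, -0.0959, 0.226]
tcp_rot: [-0.115, 0.993, 0.0, -0.0]
contact_force: [0.2, 0.1, -1.1]
opening: 0.714
finger_force: 39.6
```

>>> move_arm(plan=[{"x": -0.015,"y": 0.019,"z": -0.025,"yaw": 0.05,"fingers": 0.45},{"x": -0.04,"y": 0.05,"z": -0.027,"yaw": 0.15,"fingers": 0.45},{"x": -0.07,"y": 0.088,"z": -0.027,"yaw": 0.27,"fingers": 0.45},{"x": -0.1,"y": 0.125,"z": -0.027,"yaw": 0.39,"fingers": 0.45},{"x": -0.115,"y": 0.1455,"z": -0.027,"yaw": 0.5035,"fingers": 0.45}])

```text
time: 16.45
eef_pos: [0.611, 0.075, 0.251]
tcp_rot: [0.137, 0.991, 0.0, -0.0]
contact_force: [-0.1, -0.7, -0.8]
opening: 0.709
finger_force: 39.6
```

>>> move_arm(plan=[{"x": -0.006,"y": 0.036,"z": 0,"yaw": 0,"fingers": 0.45},{"x": -0.014,"y": 0.08,"z": 0,"yaw": 0,"fingers": 0.45},{"x": -0.021,"y": 0.123,"z": 0,"yaw": 0,"fingers": 0.45},{"x": -0.027,"y": 0.16,"z": 0,"yaw": 0,"fingers": 0.45},{"x": -0.031,"y": 0.183,"z": 0,"yaw": 0,"fingers": 0.45}])

```text
time: 16.95
eef_pos: [0.6896, 0.2426, 0.2502]
tcp_rot: [0.135, 0.991, 0.0, -0.001]
contact_force: [0.1, -0.2, -1.3]
opening: 0.712
finger_force: 39.6
```

Run:
```python
from h import *
for i in range(10): shot("wrist")
s=ctrl.get_state();K,T,im=shot("wrist","w7.png")
print(s["eef_pos"],s["tcp_rot"],s["opening"]); print("pile pred",proj(K,T,[.6212,.2602,.032]))
# line fits for pile and held tray, in the tool frame
g=cv2.GaussianBlur(im,(3,3),0).astype(np.float32).min(2); gx=cv2.Sobel(g,cv2.CV_32F,1,0); gy=cv2.Sobel(g,cv2.CV_32F,0,1)
print("pile L",[272+gx[v,272:300].argmax() for v in range(80,165,8)],"R",[338+gx[v,338:366].argmin() for v in range(80,165,8)],"U",[60+gy[60:85,u].argmax() for u in range(292,346,9)])
print("held top",[178+gy[178:195,u].argmax() for u in range(240,392,15)],"L",[222+gx[v,222:240].argmax() for v in range(192,204,3)],"R",[392+gx[v,392:410].argmin() for v in range(192,204,3)])
```

```text
[0.68937649 0.23876653 0.25162726] [ 1.36335543e-01  9.90662712e-01 -1.85715581e-05  9.74775126e-05] 0.7097966401786152
pile pred [317.06046535 129.66386237]
pile L [np.int64(283), np.int64(283), np.int64(284), np.int64(291), np.int64(283), np.int64(284), np.int64(284), np.int64(284), np.int64(285), np.int64(285), np.int64(285)] R [np.int64(352), np.int64(352), np.int64(351), np.int64(351), np.int64(351), np.int64(351), np.int64(350), np.int64(351), np.int64(351), np.int64(350), np.int64(350)] U [np.int64(72), np.int64(72), np.int64(72), np.int64(72), np.int64(72), np.int64(72)]
held top [np.int64(179), np.int64(179), np.int64(179), np.int64(179), np.int64(179), np.int64(179), np.int64(179), np.int64(179), np.int64(179), np.int64(179), np.int64(180)] L [np.int64(229), np.int64(236), np.int64(229), np.int64(229)] R [np.int64(400), np.int64(409), np.int64(406), np.int64(404)]
```

View pics/w7.png

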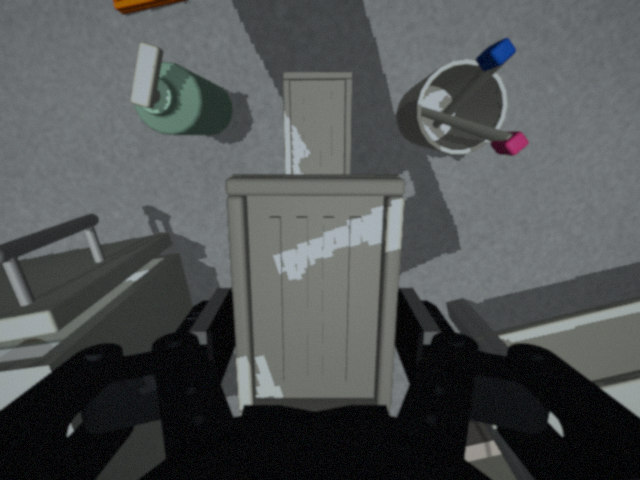

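The wrist view shows tray_a held square, with its near rim at row 179 from column 229 to 402. The two-tray pile looks aligned as one, with its near edge at row 72 and sides at columns 284 and 351. That is my tenth picture, so everything from here is numeric.

Run:
```python
from h import *
s=ctrl.get_state();K,T,im=shot("wrist"); Tt=np.array(ctrl.camera_model("wrist")["tool_from_camera"])
L=[(284 if False else u,v) for u,v in zip((283,283,284,283,284,284,284,285,285,285),(80,88,96,112,120,128,136,144,152,160))]
Rr=list(zip((352,352,351,351,351,351,350,351,351,350,350),range(80,165,8))); U=[(u,72) for u in range(292,346,9)]
fit=lambda P:cv2.fitLine(np.array([onz(K,T,*p,.032)[:2] for p in P],np.float32)*1000,cv2.DIST_HUBER,0,.1,.1).ravel()
l,r,u=fit(L),fit(Rr),fit(U); ang=lambda f:np.degrees(np.arctan(f[1]/f[0]))
a=np.radians((ang(l)+ang(r))/2); d=np.array([np.cos(a),np.sin(a)]); n=np.array([-d[1],d[0]])
w=[f[2:]@n for f in (l,r)]; c=d*(u[2:]@d+50)+n*np.mean(w); print("b on pile: ang",ang(l),ang(r),ang(u),"width",np.diff(w),"c",c)
h=[onz(K,Tt,*p,-.0133)[:2]*1000 for p in ((229,179),(402,179))]; print("held corners",h)
Rm=R.from_quat(s["tcp_rot"]).as_matrix(); print(s["eef_pos"],"toolx",np.degrees(np.arctan2(-Rm[1,0],-Rm[0,0])))
hc=np.array([np.mean([x[0] for x in h])-50,np.mean([x[1] for x in h]),0])/1000
for t in (c,[621.25,260.15]):
    tr=s["eef_pos"]+Rm@hc; print("shift",hc.round(4),(Rm.T@(np.array([t[0]/1000,t[1]/1000,tr[2]])-tr)).round(4))
```

```text
b on pile: ang -15.341401 -15.641592 74.30079 width [61.356384] c [622.1262  260.48135]
held corners [array([ 51.93797838, -29.046005  ]), array([51.91946927, 30.0898864 ])]
[0.68942365 0.23889155 0.25166582] toolx -15.666287984942414
shift [0.0019 0.0005 0.    ] [ 0.0687  0.0021 -0.    ]
shift [0.0019 0.0005 0.    ] [ 0.0695  0.0015 -0.    ]
```

>>> move_arm(plan=[{"x": 0.03,"y": 0.001,"z": 0,"yaw": 0,"fingers": 0.45},{"x": 0.06,"y": 0.002,"z": 0,"yaw": 0,"fingers": 0.45},{"x": 0.0695,"y": 0.002,"z": 0,"yaw": 0,"fingers": 0.45},{"x": 0.0695,"y": 0.002,"z": 0.02,"yaw": 0,"fingers": 0.45},{"x": 0.0695,"y": 0.002,"z": 0.05,"yaw": 0,"fingers": 0.45}])

```text
time: 18.05
eef_pos: [0.6249, 0.2608, 0.2047]
tcp_rot: [0.136, 0.991, 0.001, 0.004]
contact_force: [-0.3, -0.0, -2.2]
opening: 0.71
finger_force: 39.6
```

>>> move_arm(plan=[{"x": 0,"y": 0,"z": 0.04,"yaw": 0,"fingers": 0.45},{"x": 0,"y": 0,"z": 0.08,"yaw": 0,"fingers": 0.45},{"x": 0,"y": 0,"z": 0.115,"yaw": 0,"fingers": 0.45},{"x": 0,"y": 0,"z": 0.145,"yaw": 0,"fingers": 0.45},{"x": 0,"y": 0,"z": 0.155,"yaw": 0,"fingers": 0.45}])

```text
time: 18.55
eef_pos: [0.6208, 0.2593, 0.042]
tcp_rot: [0.136, 0.991, -0.001, -0.003]
contact_force: [-0.9, 0.3, -2.3]
opening: 0.71
finger_force: 39.5
```

Run:
```python
from h import *
for i in range(10): shot("wrist")
s=ctrl.get_state();print(s["eef_pos"],s["contact_force"],s["opening"])
Rm=R.from_quat(s["tcp_rot"]).as_matrix(); t=s["eef_pos"]+Rm@[.0015,.0005,0]; print((Rm.T@(np.array([.6218,.2603,.035])-t)).round(4))
```

```text
[0.62387218 0.26064849 0.04789183] [-0.19374551  0.61228375 -2.03726049] 0.7116216877162872
[ 0.0004 -0.0014  0.0129]
```

>>> move_arm(plan=[{"x": 0,"y": -0.001,"z": 0.003,"yaw": 0,"fingers": 0.45},{"x": 0,"y": -0.001,"z": 0.006,"yaw": 0,"fingers": 0.45},{"x": 0,"y": -0.001,"z": 0.008,"yaw": 0,"fingers": 0.45},{"x": 0,"y": -0.001,"z": 0.01,"yaw": 0,"fingers": 0.45},{"x": 0,"y": -0.001,"z": 0.01,"yaw": 0,"fingers": 0.45}])

```text
time: 19.55
eef_pos: [0.6224, 0.2593, 0.0356]
tcp_rot: [0.136, 0.991, -0.0, -0.001]
contact_force: [-1.0, -0.5, -2.4]
opening: 0.712
finger_force: 39.6
```

>>> move_arm(plan=[{"x": 0,"y": 0,"z": 0.0005,"yaw": 0,"fingers": 0.45},{"x": 0,"y": 0,"z": 0.001,"yaw": 0,"fingers": 0.45},{"x": 0,"y": 0,"z": 0.001,"yaw": 0,"fingers": 0.45},{"x": 0,"y": 0,"z": 0.001,"yaw": 0,"fingers": 0.45}])

```text
time: 19.95
eef_pos: [0.6229, 0.2595, 0.0354]
tcp_rot: [0.136, 0.991, 0.0, 0.0]
contact_force: [-0.3, 0.7, -1.5]
opening: 0.713
finger_force: 39.6
```

>>> move_arm(plan=[{"x": 0,"y": 0,"z": 0.001,"yaw": 0,"fingers": 0.45},{"x": 0,"y": 0,"z": 0.001,"yaw": 0,"fingers": 0.45},{"x": 0,"y": 0,"z": 0.001,"yaw": 0,"fingers": 0.45},{"x": 0,"y": 0,"z": 0.001,"yaw": 0,"fingers": 0.45}])

```text
time: 20.35
eef_pos: [0.623, 0.2595, 0.0347]
tcp_rot: [0.136, 0.991, 0.0, 0.0]
contact_force: [-0.3, -0.4, 0.0]
opening: 0.71
finger_force: 39.8
```

Contact is beginning: the reading went from -2 to 0 N. One millimetre more to seat the tray.

>>> move_arm(plan=[{"x": 0,"y": 0,"z": 0.0005,"yaw": 0,"fingers": 0.45},{"x": 0,"y": 0,"z": 0.001,"yaw": 0,"fingers": 0.45},{"x": 0,"y": 0,"z": 0.001,"yaw": 0,"fingers": 0.45},{"x": 0,"y": 0,"z": 0.001,"yaw": 0,"fingers": 0.45}])

```text
time: 20.75
eef_pos: [0.623, 0.2595, 0.0346]
tcp_rot: [0.136, 0.991, -0.0, 0.0]
contact_force: [-3.0, -0.7, 5.5]
opening: 0.712
finger_force: 40.3
```

>>> move_arm(plan=[{"x": 0,"y": 0,"z": 0,"yaw": 0,"fingers": 0.25},{"x": 0,"y": 0,"z": 0,"yaw": 0,"fingers": 0.1},{"x": 0,"y": 0,"z": 0,"yaw": 0,"fingers": 0.1},{"x": 0,"y": 0,"z": 0,"yaw": 0,"fingers": 0.1},{"x": 0,"y": 0,"z": -0.02,"yaw": 0,"fingers": 0.1}])

```text
time: 21.25
eef_pos: [0.6202, 0.2587, 0.0497]
tcp_rot: [0.136, 0.991, -0.001, -0.003]
contact_force: [-0.8, -0.2, 0.0]
opening: 0.9
finger_force: 0.0
```

>>> move_arm(plan=[{"x": 0,"y": 0,"z": -0.04,"yaw": 0,"fingers": 0.1},{"x": 0,"y": 0,"z": -0.09,"yaw": 0,"fingers": 0.1},{"x": 0,"y": 0,"z": -0.14,"yaw": 0,"fingers": 0.1},{"x": 0,"y": 0,"z": -0.18,"yaw": 0,"fingers": 0.1},{"x": 0,"y": 0,"z": -0.215,"yaw": 0,"fingers": 0.1}])

```text
time: 21.75
eef_pos: [0.6232, 0.2595, 0.2715]
tcp_rot: [0.136, 0.991, 0.001, 0.001]
contact_force: [-0.2, 0.3, -0.2]
opening: 0.902
finger_force: 0.0
```

Run:
```python
from h import *
for i in range(10): shot("wrist")
s=ctrl.get_state();K,T,im=shot("wrist","w8.png"); Kt,Tt,it=shot("top","top8.png")
print(s["eef_pos"],s["tcp_rot"],s["time"])
c=np.array([.6218,.2603])
for z in (.048,.032,.016):
    o,d,n=tray(K,T,im,c,z,-15.6); print(z,{k:(v[0],v[1].tolist()) for k,v in o.items()})
# top view: white blobs of pile, bystanders by colour centroid before/after
b=cv2.imread("pics/top0.png"); df=np.abs(b.astype(int)-it).max(2)>45
m=cv2.morphologyEx(df.astype(np.uint8),cv2.MORPH_OPEN,np.ones((3,3)))
nn,_,st,ce=cv2.connectedComponentsWithStats(m); print([(st[i].tolist(),ce[i].round().tolist()) for i in range(1,nn) if st[i][4]>15])
# handle & door in the top picture at present: handle top pixel
g=im.min(2)
```

```text
[0.62210533 0.25925937 0.26608366] [ 1.35755572e-01  9.90740801e-01 -6.42162661e-04 -1.63642465e-03] 22.25
0.048 {'L': (np.float64(30.0), [29.9, 30.099999999999998]), 'R': (np.float64(31.0), [30.5, 31.0]), 'N': (np.float64(50.0), [50.0, 50.10000000000001]), 'F': (np.float64(40.5), [40.0, 48.0])}
0.032 {'L': (np.float64(31.5), [31.0, 31.5]), 'R': (np.float64(32.0), [32.0, 32.5]), 'N': (np.float64(49.0), [49.0, 49.5]), 'F': (np.float64(45.50000000000001), [44.50000000000001, 53.50000000000001])}
0.016 {'L': (np.float64(32.5), [32.5, 33.0]), 'R': (np.float64(33.0), [25.9, 33.5]), 'N': (np.float64(48.5), [48.5, 48.6]), 'F': (np.float64(50.5), [49.4, 58.5])}
[([34, 128, 238, 352, 24128], [173.0, 301.0]), ([158, 132, 25, 6, 117], [171.0, 135.0]), ([187, 204, 5, 6, 26], [189.0, 206.0]), ([179, 210, 9, 7, 50], [183.0, 213.0]), ([215, 218, 4, 6, 18], [216.0, 220.0]), ([301, 225, 5, 6, 24], [303.0, 228.0]), ([0, 371, 109, 109, 5277], [35.0, 443.0]), ([289, 392, 26, 12, 210], [301.0, 398.0]), ([150, 419, 58, 61, 1531], [175.0, 454.0]), ([346, 457, 8, 23, 106], [349.0, 470.0])]
```

tray_a lies within about 1 mm of the pile centre. Next I'll cross-check the handle from several saved views, then turn the gripper half round above it so the last joint has range for the swing.

Run:
```python
from h import *
Ks,Ts,_=cam("side"); Kt,Tt,_=cam("top")
im=cv2.imread("pics/side0.png"); g=im.min(2)
print(g[212:262:4,350:366].tolist())
for v,z in ((219,.183),(255,.073)): print("side",onz(Ks,Ts,357,v,z).round(3))
m=ctrl.camera_model("wrist"); Tc=np.array(m["tool_from_camera"])
def W(p,q):
    M=np.eye(4); M[:3,:3]=R.from_quat(q).as_matrix(); M[:3,3]=p; return M@Tc
T7=W([.68938,.23877,.25163],[.13634,.99066,0,0]); K=np.array(m["intrinsics"])
print("w7 bottom end",onz(K,T7,96,218,.073).round(3)); print("top pred w7",proj(K,T7,[.639,.051,.183]),"bot pred",proj(K,T7,[.639,.051,.073]))
b=cv2.imread("pics/top0.png").min(2); print(b[182:212:2,284:302].tolist()); print(proj(Kt,Tt,[.639,.051,.183]),proj(Kt,Tt,[.639,.051,.073]))
```

```text
[[148, 150, 151, 151, 150, 149, 145, 144, 145, 145, 146, 146, 147, 148, 150, 152], [147, 148, 146, 145, 142, 143, 153, 148, 146, 149, 149, 150, 149, 149, 150, 152], [151, 150, 153, 142, 105, 100, 103, 98, 141, 192, 182, 185, 188, 184, 179, 170], [151, 151, 151, 136, 95, 101, 102, 98, 121, 153, 152, 154, 153, 150, 150, 146], [151, 151, 150, 136, 96, 101, 102, 97, 118, 150, 148, 148, 150, 151, 150, 149], [150, 151, 152, 139, 97, 100, 102, 97, 120, 153, 148, 147, 147, 147, 147, 139], [148, 148, 151, 139, 98, 102, 101, 95, 117, 152, 147, 147, 148, 148, 148, 140], [147, 148, 149, 136, 98, 102, 100, 100, 125, 148, 147, 146, 146, 146, 149, 141], [145, 146, 147, 133, 99, 102, 100, 99, 124, 147, 146, 145, 146, 146, 148, 138], [142, 142, 145, 134, 98, 102, 100, 98, 125, 152, 156, 171, 184, 179, 177, 188], [145, 146, 146, 132, 94, 102, 99, 93, 106, 129, 131, 133, 136, 137, 150, 137], [146, 146, 147, 149, 144, 133, 143, 149, 147, 149, 148, 146, 147, 149, 152, 134], [144, 145, 145, 146, 146, 148, 147, 148, 147, 147, 145, 146, 148, 147, 151, 134]]
side [0.641 0.043 0.183]
side [0.645 0.051 0.073]

[... 667 characters left out ...]
1, 54, 49, 103, 152, 156, 126, 135, 117, 50, 57, 66, 62, 62, 63], [93, 67, 53, 50, 59, 59, 50, 56, 56, 52, 106, 102, 52, 57, 58, 63, 63, 64], [124, 104, 71, 87, 101, 89, 60, 49, 60, 52, 83, 98, 86, 72, 57, 63, 58, 59], [129, 102, 68, 101, 129, 105, 62, 54, 51, 54, 73, 105, 127, 120, 122, 120, 118, 120], [86, 71, 72, 88, 120, 102, 74, 59, 54, 55, 55, 101, 122, 121, 119, 118, 127, 121], [115, 93, 68, 79, 75, 69, 74, 72, 62, 51, 56, 100, 125, 126, 128, 128, 123, 124], [127, 127, 102, 65, 72, 75, 72, 68, 96, 118, 115, 126, 123, 120, 122, 121, 120, 119], [121, 122, 126, 123, 108, 98, 86, 71, 100, 120, 121, 114, 119, 125, 121, 121, 129, 127]]
[292.08469909 195.67987465] [293.60210399 206.42982738]
```

>>> move_arm(plan=[{"x": -0.01,"y": -0.028,"z": 0,"yaw": 0.1,"fingers": 0},{"x": -0.026,"y": -0.07,"z": 0,"yaw": 0.25,"fingers": 0},{"x": -0.043,"y": -0.115,"z": 0,"yaw": 0.4,"fingers": 0},{"x": -0.06,"y": -0.16,"z": 0,"yaw": 0.54,"fingers": 0},{"x": -0.072,"y": -0.196,"z": 0,"yaw": 0.68,"fingers": 0}])

```text
time: 22.85
eef_pos: [0.6394, 0.0488, 0.2681]
tcp_rot: [0.461, 0.887, -0.0, 0.0]
contact_force: [0.3, -0.4, 0.1]
opening: 1.0
finger_force: 0.0
```

>>> move_arm(plan=[{"x": 0,"y": 0,"z": 0,"yaw": 0.15,"fingers": 0},{"x": 0,"y": 0,"z": 0,"yaw": 0.3,"fingers": 0},{"x": 0,"y": 0,"z": 0,"yaw": 0.45,"fingers": 0},{"x": 0,"y": 0,"z": 0,"yaw": 0.6,"fingers": 0},{"x": 0,"y": 0,"z": 0,"yaw": 0.74,"fingers": 0}])

```text
time: 23.35
eef_pos: [0.6394, 0.0512, 0.268]
tcp_rot: [0.751, 0.661, -0.0, -0.0]
contact_force: [-0.2, -0.8, -0.2]
opening: 1.004
finger_force: 0.0
```

>>> move_arm(plan=[{"x": 0,"y": 0,"z": 0,"yaw": 0.15,"fingers": 0},{"x": 0,"y": 0,"z": 0,"yaw": 0.3,"fingers": 0},{"x": 0,"y": 0,"z": 0,"yaw": 0.45,"fingers": 0},{"x": 0,"y": 0,"z": 0,"yaw": 0.6,"fingers": 0},{"x": 0,"y": 0,"z": 0,"yaw": 0.74,"fingers": 0}])

```text
time: 23.85
eef_pos: [0.6393, 0.0513, 0.268]
tcp_rot: [0.939, 0.344, -0.0, -0.0]
contact_force: [-0.0, 0.3, -0.1]
opening: 1.006
finger_force: 0.0
```

>>> move_arm(plan=[{"x": 0,"y": 0,"z": 0,"yaw": 0.15,"fingers": 0},{"x": 0,"y": 0,"z": 0,"yaw": 0.3,"fingers": 0},{"x": 0,"y": 0,"z": 0,"yaw": 0.45,"fingers": 0},{"x": 0,"y": 0,"z": 0,"yaw": 0.6,"fingers": 0},{"x": 0,"y": 0,"z": 0,"yaw": 0.74,"fingers": 0}])

```text
time: 24.35
eef_pos: [0.6394, 0.0513, 0.268]
tcp_rot: [1.0, -0.018, -0.0, -0.0]
contact_force: [-0.1, -0.2, -0.2]
opening: 1.001
finger_force: 0.0
```

>>> move_arm(plan=[{"x": 0.001,"y": 0,"z": 0.03,"yaw": 0.035,"fingers": 0},{"x": 0.001,"y": 0,"z": 0.06,"yaw": 0.035,"fingers": 0},{"x": 0.001,"y": 0,"z": 0.085,"yaw": 0.035,"fingers": 0},{"x": 0.001,"y": 0,"z": 0.1,"yaw": 0.035,"fingers": 0},{"x": 0.001,"y": 0,"z": 0.11,"yaw": 0.035,"fingers": 0}])

```text
time: 24.85
eef_pos: [0.6398, 0.0513, 0.1566]
tcp_rot: [0.999, -0.033, -0.001, -0.0]
contact_force: [0.9, -0.1, -0.6]
opening: 0.999
finger_force: 0.0
```

>>> move_arm(plan=[{"x": 0,"y": 0,"z": 0,"yaw": 0,"fingers": 0.5},{"x": 0,"y": 0,"z": 0,"yaw": 0,"fingers": 1},{"x": 0,"y": 0,"z": 0,"yaw": 0,"fingers": 1},{"x": 0,"y": 0,"z": 0,"yaw": 0,"fingers": 1},{"x": 0,"y": 0,"z": 0,"yaw": 0,"fingers": 1}], force=40)

```text
time: 25.35
eef_pos: [0.6409, 0.0529, 0.1596]
tcp_rot: [0.999, -0.034, 0.001, -0.002]
contact_force: [-1.3, 20.3, 2.6]
opening: 0.143
finger_force: 9.2
```

>>> move_arm(plan=[{"x": 0,"y": 0,"z": 0,"yaw": 0,"fingers": 1},{"x": 0,"y": 0,"z": 0,"yaw": 0,"fingers": 1},{"x": 0,"y": 0,"z": 0,"yaw": 0,"fingers": 1}])

```text
time: 25.65
eef_pos: [0.6408, 0.054, 0.1596]
tcp_rot: [0.999, -0.033, 0.001, -0.003]
contact_force: [-0.4, 6.7, 1.5]
opening: 0.107
finger_force: 39.0
```

Bar gripped at about (0.641, 0.054). Now I swing along the hinge arc, 17.5° per call.

>>> move_arm(plan=[{"x": -0.0131,"y": 0.0024,"z": 0,"yaw": -0.061,"fingers": 1},{"x": -0.026,"y": 0.0057,"z": 0,"yaw": -0.122,"fingers": 1},{"x": -0.0386,"y": 0.0097,"z": 0,"yaw": -0.183,"fingers": 1},{"x": -0.051,"y": 0.0144,"z": 0,"yaw": -0.244,"fingers": 1},{"x": -0.0632,"y": 0.02,"z": 0,"yaw": -0.305,"fingers": 1}])

```text
time: 26.15
eef_pos: [0.5753, 0.0384, 0.1596]
tcp_rot: [0.993, 0.121, 0.0, -0.003]
contact_force: [-3.0, 8.4, 4.8]
opening: 0.105
finger_force: 39.8
```

>>> move_arm(plan=[{"x": -0.0131,"y": 0.0024,"z": 0,"yaw": -0.061,"fingers": 1},{"x": -0.026,"y": 0.0057,"z": 0,"yaw": -0.122,"fingers": 1},{"x": -0.0386,"y": 0.0097,"z": 0,"yaw": -0.183,"fingers": 1},{"x": -0.051,"y": 0.0144,"z": 0,"yaw": -0.244,"fingers": 1},{"x": -0.0632,"y": 0.02,"z": 0,"yaw": -0.305,"fingers": 1}])

```text
time: 26.65
eef_pos: [0.5178, 0.0034, 0.1596]
tcp_rot: [0.963, 0.27, -0.001, -0.003]
contact_force: [-5.4, 6.1, 6.3]
opening: 0.109
finger_force: 40.0
```

>>> move_arm(plan=[{"x": -0.0131,"y": 0.0024,"z": 0,"yaw": -0.061,"fingers": 1},{"x": -0.026,"y": 0.0057,"z": 0,"yaw": -0.122,"fingers": 1},{"x": -0.0386,"y": 0.0097,"z": 0,"yaw": -0.183,"fingers": 1},{"x": -0.051,"y": 0.0144,"z": 0,"yaw": -0.244,"fingers": 1},{"x": -0.0632,"y": 0.02,"z": 0,"yaw": -0.305,"fingers": 1}])

```text
time: 27.15
eef_pos: [0.4739, -0.0474, 0.1596]
tcp_rot: [0.91, 0.414, -0.001, -0.003]
contact_force: [-6.3, 4.8, 7.4]
opening: 0.109
finger_force: 40.1
```

>>> move_arm(plan=[{"x": -0.0131,"y": 0.0024,"z": 0,"yaw": -0.061,"fingers": 1},{"x": -0.026,"y": 0.0057,"z": 0,"yaw": -0.122,"fingers": 1},{"x": -0.0386,"y": 0.0097,"z": 0,"yaw": -0.183,"fingers": 1},{"x": -0.051,"y": 0.0144,"z": 0,"yaw": -0.244,"fingers": 1},{"x": -0.0632,"y": 0.02,"z": 0,"yaw": -0.305,"fingers": 1}])

```text
time: 27.65
eef_pos: [0.4476, -0.1093, 0.1596]
tcp_rot: [0.837, 0.547, -0.001, -0.001]
contact_force: [-5.1, 2.1, 6.4]
opening: 0.105
finger_force: 39.9
```

>>> move_arm(plan=[{"x": -0.0131,"y": 0.0024,"z": 0,"yaw": -0.061,"fingers": 1},{"x": -0.026,"y": 0.0057,"z": 0,"yaw": -0.122,"fingers": 1},{"x": -0.0386,"y": 0.0097,"z": 0,"yaw": -0.183,"fingers": 1},{"x": -0.051,"y": 0.0144,"z": 0,"yaw": -0.244,"fingers": 1},{"x": -0.0632,"y": 0.02,"z": 0,"yaw": -0.305,"fingers": 1}])

```text
time: 28.15
eef_pos: [0.4416, -0.176, 0.1596]
tcp_rot: [0.744, 0.668, -0.0, 0.0]
contact_force: [0.3, 0.7, 2.1]
opening: 0.106
finger_force: 39.6
```

Run:
```python
from h import *
for i in range(6): shot("top")
s=ctrl.get_state(); print(s["eef_pos"],s["tcp_rot"],s["contact_force"],s["qpos"].round(2))
from scipy.optimize import least_squares as ls
P=np.array([[.6408,.054],[.5753,.0384],[.5178,.0034],[.4739,-.0474],s["eef_pos"][:2]])
r=ls(lambda x:np.hypot(*(P-x[:2]).T)-x[2],[.659,-.163,.217]).x; print("hinge,rad",r)
v=P-r[:2]; print("angles",np.degrees(np.unwrap(np.arctan2(v[:,1],v[:,0]))).round(1))
```

```text
[ 0.44155987 -0.17533261  0.15954781] [ 7.45755517e-01  6.66219516e-01 -4.98115760e-04  1.31362632e-04] [-3.75953569  0.24142516  6.43000551] [-0.59 -0.09  2.12 -0.    1.11 -0.48]
hinge,rad [ 0.65771998 -0.16190044  0.2165734 ]
angles [ 94.5 112.4 130.2 148.1 183.6]
```

The circle fit gives radius 0.2166 m, matching the geometry, and a door angle of about 91°. Releasing and retreating upward.

>>> move_arm(plan=[{"x": 0,"y": 0,"z": 0,"yaw": 0,"fingers": 0.7},{"x": 0,"y": 0,"z": 0,"yaw": 0,"fingers": 0.6},{"x": 0,"y": 0,"z": 0,"yaw": 0,"fingers": 0.6},{"x": 0,"y": 0,"z": -0.01,"yaw": 0,"fingers": 0.6},{"x": 0,"y": 0,"z": -0.03,"yaw": 0,"fingers": 0.6}])

```text
time: 28.95
eef_pos: [0.4407, -0.1745, 0.1873]
tcp_rot: [0.745, 0.667, -0.0, -0.002]
contact_force: [1.2, -0.3, 0.4]
opening: 0.401
finger_force: 0.0
```

>>> move_arm(plan=[{"x": 0,"y": 0,"z": -0.03,"yaw": 0,"fingers": 0.6},{"x": 0,"y": 0,"z": -0.07,"yaw": 0,"fingers": 0.6},{"x": 0,"y": 0,"z": -0.11,"yaw": 0,"fingers": 0.6},{"x": 0,"y": 0,"z": -0.13,"yaw": 0,"fingers": 0.6},{"x": 0,"y": 0,"z": -0.13,"yaw": 0,"fingers": 0.6}])

```text
time: 29.45
eef_pos: [0.4432, -0.1762, 0.3234]
tcp_rot: [0.745, 0.667, 0.001, 0.004]
contact_force: [0.3, -0.6, 0.2]
opening: 0.4
finger_force: 0.0
```

Run:
```python
from h import *
for i in range(10): shot("top")
s=ctrl.get_state(); print(s["eef_pos"],s["contact_force"],s["time"],s["opening"])
K,T,im=shot("side","side9.png"); b=cv2.imread("pics/side0.png")
# bystander check: colour centroids before/after in the side view
def cen(im,lo,hi,box):
    x0,y0,x1,y1=box; h=cv2.cvtColor(im,cv2.COLOR_BGR2HSV)[y0:y1,x0:x1]; m=cv2.inRange(h,lo,hi); v,u=np.nonzero(m); return len(u),(u.mean()+x0).round(1),(v.mean()+y0).round(1)
for n,lo,hi,bx in (("pump",(60,40,40),(95,255,255),(295,200,345,280)),("lotion",(160,80,30),(179,255,255),(400,170,440,230)),("shampoo",(120,30,20),(160,255,255),(330,310,380,405)),("brush",(5,60,80),(25,255,255),(370,325,440,365)),("orange",(5,150,80),(20,255,255),(170,240,300,290))):
    print(n,cen(b,lo,hi,bx),cen(im,lo,hi,bx))
Kt,Tt,it=shot("top","top9.png"); H=np.array([.6577,-.1619]); print("door top line px from/to at 91deg",proj(Kt,Tt,[*H,.193]),proj(Kt,Tt,[*(H+.244*np.array([-.994,.105])),.193]))
g=it.min(2)
for dst in (.08,.16,.22):
    best=[]
    for a in np.arange(-30,30,1.):
        t=np.radians(173+a); best.append((int(g[tuple(np.round(proj(Kt,Tt,[*(H+dst*np.array([np.cos(t),np.sin(t)])),.193])[::-1]).astype(int))]),173+a))
    print(dst,[x for x in best if x[0]>140])
```

```text
[ 0.44145676 -0.17520439  0.31746497] [ 0.53237815 -0.74793787  0.48209052] 29.95 0.40261039636226625
pump (35, np.float64(313.7), np.float64(245.4)) (19, np.float64(313.0), np.float64(243.5))
lotion (564, np.float64(421.9), np.float64(203.5)) (564, np.float64(421.9), np.float64(203.5))
shampoo (1622, np.float64(357.0), np.float64(366.9)) (1621, np.float64(357.0), np.float64(366.9))
brush (561, np.float64(405.1), np.float64(344.4)) (561, np.float64(405.1), np.float64(344.4))
orange (1243, np.float64(234.8), np.float64(269.4)) (1238, np.float64(234.6), np.float64(269.4))
door top line px from/to at 91deg [374.53722801 188.12108874] [366.44638289 282.11593525]
0.08 [(141, np.float64(164.0)), (141, np.float64(165.0)), (191, np.float64(166.0)), (191, np.float64(167.0)), (185, np.float64(168.0)), (185, np.float64(169.0)), (187, np.float64(170.0)), (187, np.float64(171.0)), (190, np.float64(172.0)), (190, np.float64(173.0)), (177, np.float64(174.0)), (147, np.float64(175.0)), (147, np.float64(176.0))]
0.16 []
0.22 []
```

```bash
python3 -c "
from plant import ctrl
print(ctrl.sign_off())"
```

```text
the job is handed in; nothing more can be done
None
```

The job is handed in: both trays are stacked on the left-hand tray to within about 1 mm, and the cabinet door stands open at about 91°. The camera checks I ran showed no bystander moved, though not every item got its own check. The first grasp of tray_a slipped over its rim and slid it about 1 cm on the counter before I regripped it.

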